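# Seat a taper-shank collet chuck in the bench spindle and tap it home

## Robot

A 6-joint arm with a two-finger parallel gripper is mounted at the origin on a cart in front of the work surface, level with it; the furniture and walls round the work are solid. World frame = base frame: x ahead of the robot, y to its left, z up, the work surface at z = 0. Lengths are in m, angles in degrees, forces in N, time in s.
With the tool pointing down it reaches from about 0.375 to 0.75 m from the base axis. Payload 9 kg.
Tool frame: the origin (TCP) lies where the fingers leave the gripper's body, on its centre line; the fingertips stand 73 mm ahead of it and the grasp point (between the pads) lies 54 mm ahead of it (robot.tip_reach is the distance from the TCP to the fingertips, in m); z points along the fingers, y is the line along which they close (so a half turn about z gives the same grasp; the last joint's range is limited). The gripper opens to 85 mm and grips with 20 to 120 N. Pads are 22 mm wide; open, the fingers measure 114 mm over their backs; the gripper's body (76 mm by 85 mm) begins 54 mm behind the grasp point. The pads swing forward as they close: fully open they stand 13 mm farther back than shut.
Start: joints at [-89.593, 5.964, 5.575, 89.605, 0, 77.527], TCP at [0.134, -0.585, 0.304] pointing down, gripper open.
Joint ranges: [-171.21, 171.21], [-48.23, 106.86], [-62.78, 66.21], [-105.2, 120.99], [-86.42, 89.51], [-180, 180]. Speed limits (degrees/s): [127.2, 127.2, 147.25, 180, 180, 180].

## Interface

Orientations are given as [roll, pitch, yaw] about the fixed x, y, z axes, in that order (R = Rz(yaw) Ry(pitch) Rx(roll)).
In Python, from plant import robot gives the robot as it stands. Calls block until the motion is done:
- robot.move_pose(position, orientation): joint-space move of the TCP to a pose.
- robot.line_to(position, vel=0.15, rotation=None, guard=None): straight line of the TCP; rotation=None keeps the orientation; vel is the mean speed in m/s. With guard (N) it stops when the force on the tool has changed by that much, and returns True; else False.
- robot.goto_joints(angles): joint-space move.
- robot.set_gripper(opening): finger opening in m; the grip force is fixed at half the most; returns when the fingers have stopped.
- robot.pause(seconds).
- robot.ik(position, orientation): joint angles nearest the present ones, or None.
- robot.observe(): the state.
- robot.grab_frame(name): name is "scene" or "top"; returns the picture (400x640x3 uint8, blue, green, red); there is no depth.
- robot.get_calibration(name): a dict with "vertical_fov" (degrees; the focal length in pixels is half the picture's height over the tangent of half this angle, whatever the lens; pixels are square), "cx", "cy" (the principal point, pixels), "k1" (the pictures are not rectified: a ray, as slopes to the right and down, at radius r is drawn at 1 + k1 r^2 times it, then the intrinsics apply), "rvec" (rotation vector, rad) and "tvec" (3), from world to camera coordinates, as OpenCV has them. Camera axes: x right, y down, z forward; pixel columns grow to the right and rows downward; lengths in m; the calibration is good to about 2 mm. A picture is of the moment at which its call begins. get_calibration takes no time and is no camera call.
A pose or a line that the arm cannot do raises robot.IKError and nothing moves.
- robot.job_done(): hands the job in; it is judged then, once.
The state is a dict: "time": time; "q": joint angles; "qvel": joint speeds; "joint_torque": joint torques, N m; "tool_pos": TCP position; "tcp_rot": TCP orientation; "ft_force": force on the tool from outside, world axes, zero at the start; "torque": the same for the moment, N m; "gripper_width": finger opening in m; "gripper_force": force on a finger pad.
Only numpy, scipy, OpenCV 4.12 (cv2) and the standard library are available. Lean on these libraries where they do the work, as an engineer would, in place of code of your own. Each camera call takes 0.05 s, during which the arm holds its last target. There are 200 camera calls.

## Task

Take the taller of the two collet chucks from the wooden rack, press its tapered shank snugly into the socket of the bench spindle by hand so that its flange still stands a few millimetres clear of the socket face, and let go. Then pick up the plain hardwood block and drive the chuck down with it in light taps, at least two with the block lifted off between them and never a heavy blow, until the flange sits on the socket face all round. Lay the block flat on the bench again and leave the other things as they are.

Things in the scene. Friction and masses are not known exactly. Their poses are not given: they have to be found in the camera images.
- collet_chuck: Chuck to fit: bare steel, round, loose, 0.2-0.45 kg. Origin: centre of flange underside, z up its axis. Below: tapered shank 50 mm long, 30 mm across at the flange, 20 at the tip. Above: flange 48 mm across, 8 thick; then straight body 36 mm across, 8 to 56 mm above the origin, flat top that takes the taps. Starts upright in one of the rack's wells, flange on the rack's top; its yaw means nothing.
- stub_chuck: The other chuck, in the rack's other well: same shank and flange (same origin), but its 36 mm body ends only 30 mm above the flange's underside. Not wanted; leave it where it is.
- tool_rack: Fixed wooden block, 80 mm (its x) by 170 mm (its y) by 60 mm high, origin at the centre of its underside. Two upright wells of 37 mm at 42 mm to either side of its centre along its y hold the chucks loosely.
- spindle_stand: Fixed bench spindle: grey base plate 110 x 110 x 12 mm with a round steel nose 64 mm across (74 at the foot), rising to 90 mm. Origin: centre of its underside. The taper hole starts 4 mm below the top face, 27 mm across, narrows as the shank does and is lined with six stiffly sprung steel segments that spread and grip the shank.
- socket_face (a point): Centre of the flat ring on top of the spindle nose (64 mm outside, 38 inside, 90 mm above the bench), z up the socket axis; the flange must land on it. The shank first touches the segments with the flange about 13 mm above the face; the force to drive it then grows evenly to some 12-20 N, weight included, as the flange lands and stops dead. It sinks a few mm by its weight and stays by friction.
- wood_block: Plain rectangular hardwood block for tapping, 52 mm (its x) by 170 mm (its y) by 30 mm high, about 0.17 kg, loose, lying flat on the bench; origin at the centre of its underside. It is taken across its 52 mm width at the middle, and its flat underside does the tapping.
- masking_tape: Roll of masking tape, 105 mm across, 24 mm high, lying on the bench to the left; bystander.
- pine_caul: Small pine block with a screwed-on cleat, 52 x 72 x 33 mm, on the bench to the right; bystander.
Things that resemble listed ones, but are neither listed nor needed, are in the scene too. What is shaped like the collet_chuck but green is not meant.

How it is judged:
By the outcome, as a careful person would: the job done as asked, in the order asked, and still so for the second after the job is handed in, with the robot touching nothing.
It also fails if it takes over 67 s, if anything falls off the work surface, if the arm or the gripper's body presses on something with over 40 N, if the wrist force passes 120 N, or if a joint passes its speed limit or range.

## Working session

There is one attempt and no reset: what is moved stays moved. The work goes in short steps, each a Python script; the robot and the scene stay as the last script left them, time stands still between calls to the robot, and variables do not carry over. Pictures are saved under pics/ and viewed, at most 10 in all, crops included, and the job is handed in when it is done.

```bash
ls; mkdir -p pics
python3 - <<'E'
from plant import robot
import cv2
for n in ("scene","top"):
    im=robot.grab_frame(n); cv2.imwrite(f"pics/{n}0.png",im); print(n,robot.get_calibration(n))
print(robot.observe(), robot.tip_reach)
E
```

```text
pics
scene {'vertical_fov': 50.30285547313324, 'cx': 317.7517630625249, 'cy': 201.9609487036913, 'k1': -0.0820067540018464, 'rvec': array([ 2.22561185, -0.49312059,  0.22917803]), 'tvec': array([-0.4782212 ,  0.18918954,  1.35070377])}
top {'vertical_fov': 56.633958071756176, 'cx': 324.47813619093375, 'cy': 196.64917039108155, 'k1': -0.0692647411305711, 'rvec': array([ 2.11719689, -2.13457141,  0.18373786]), 'tvec': array([-0.0452288 ,  0.53703879,  1.6090838 ])}
{'time': 0.1, 'q': array([-8.95957610e+01,  5.99539246e+00,  5.53157252e+00,  8.96054664e+01,
        1.27894763e-03,  7.75249404e+01]), 'qvel': array([ 0.00563026, -0.21676491,  0.13522643,  0.03333507,  0.05504543,
        0.00813889]), 'joint_torque': array([ 6.98980744e-03, -5.58205891e+01,  5.04720318e+01,  1.29672539e-02,
       -2.71179479e-04,  5.93643747e-07]), 'tool_pos': array([ 0.13373356, -0.58468351,  0.3031986 ]), 'tcp_rot': array([-1.79932626e+02, -1.62156060e-02,  1.28792883e+01]), 'ft_force': array([ 0.53887972,  0.58163678, -0.2148146 ]), 'torque': array([ 0.04194911,  0.01657849, -0.01150281]), 'gripper_force': 0.0, 'gripper_width': 0.08549326401871331} 0.0726
```

View pics/scene0.png

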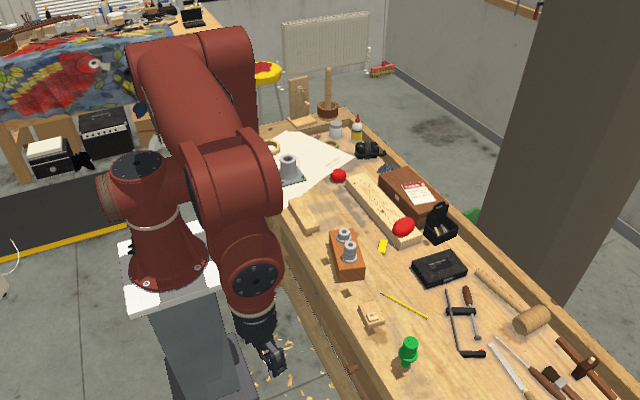

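View pics/top0.png

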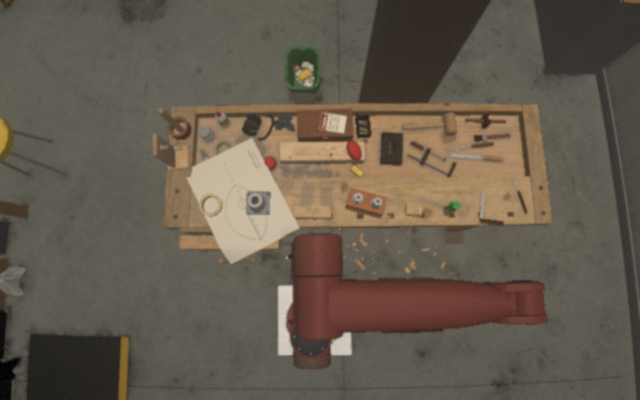

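The scene shows the rack at about (347,255) with two chucks, the spindle at (289,170), the hardwood block near (303,215), the caul at (371,317) and the green lookalike at (409,350). I'll enlarge both views to confirm.

Run:
```python
import cv2
a=cv2.imread("pics/scene0.png"); b=cv2.imread("pics/top0.png")
cv2.imwrite("pics/sc1.png",cv2.resize(a[135:285,260:400],None,fx=4,fy=4,interpolation=cv2.INTER_CUBIC)[:600])
cv2.imwrite("pics/tc1.png",cv2.resize(b[135:235,230:430],None,fx=4,fy=4,interpolation=cv2.INTER_CUBIC))
```

```text
(no output)
```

View pics/sc1.png

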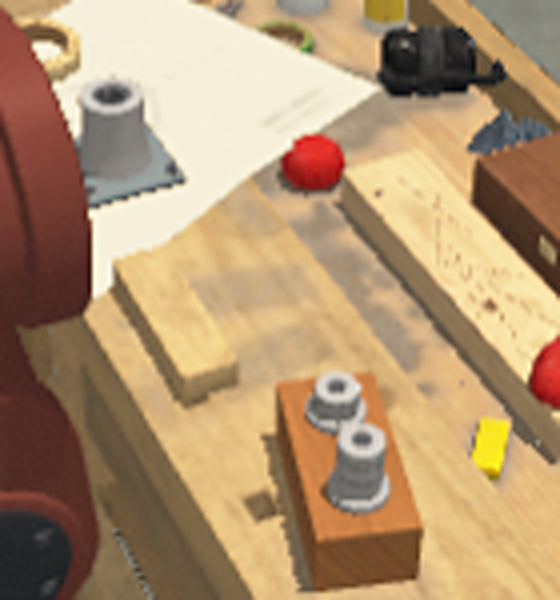

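View pics/tc1.png

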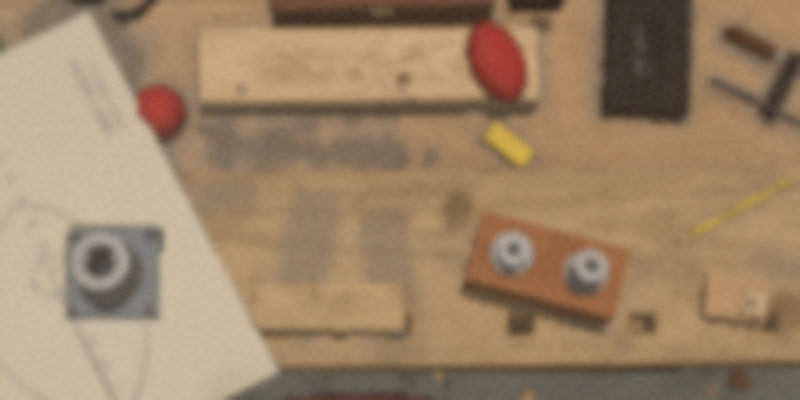

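The taller chuck is the near one in the scene picture, full-frame about (350,250), and the right-hand one in the top view, about (376,202). The stub is at (344,235) in scene and (358,198) in top. The green one at (409,350) is excluded. The block is the small plank at scene (304,216), top (312,212). The long board under the red things (scene (379,210)) is much larger than 170 mm, so it is not the block.

```bash
cat > h.py <<'E'
import cv2, numpy as np
from plant import robot
def cam(n):
    c=robot.get_calibration(n); f=200/np.tan(np.radians(c["vertical_fov"]/2))
    return np.array([[f,0,c["cx"]],[0,f,c["cy"]],[0,0,1]]),np.array([c["k1"],0,0,0.]),cv2.Rodrigues(c["rvec"])[0],c["tvec"],c["rvec"]
def ray(n,uv):
    K,d,R,t,_=cam(n); s=cv2.undistortPoints(np.array(uv,float).reshape(-1,1,2),K,d).reshape(-1,2)
    return -R.T@t,np.c_[s,np.ones(len(s))]@R
def onplane(n,uv,z):
    o,D=ray(n,uv); return o+D*((z-o[2])/D[:,2])[:,None]
def proj(n,P):
    K,d,R,t,r=cam(n); return cv2.projectPoints(np.array(P,float).reshape(-1,1,3),r,t,K,d)[0].reshape(-1,2)
def uncrop(c,x0,y0,s=4): return (np.array(c,float)+.5)/s-.5+[x0,y0]
E
python3 - <<'E'
from h import *
np.set_printoptions(precision=4,suppress=True)
S=lambda c:uncrop(c,260,135); T=lambda c:uncrop(c,230,135)
print("block scene",onplane("scene",S([(113,262),(158,247),(237,365),(190,385)]),.03))
print("block top",onplane("top",T([(253,283),(407,287),(405,330),(256,330)]),.03))
print("tall top",onplane("scene",S([(363,440)]),.116),onplane("top",T([(590,268)]),.116))
print("stub top",onplane("scene",S([(338,388)]),.09),onplane("top",T([(513,250)]),.09))
print("nose",onplane("scene",S([(112,96)]),.09),onplane("top",T([(101,261)]),.09))
# masks
a=cv2.imread("pics/scene0.png"); b=cv2.imread("pics/top0.png")
for n,im,(x0,y0,w,h),z in (("top",b,(340,180,55,45),.06),("scene",a,(320,220,60,65),.06)):
    hsv=cv2.cvtColor(im,cv2.COLOR_BGR2HSV)[y0:y0+h,x0:x0+w]
    m=((hsv[...,0]<14)&(hsv[...,1]>120)).astype(np.uint8); 
    m=cv2.morphologyEx(m,cv2.MORPH_CLOSE,np.ones((9,9)));c=max(cv2.findContours(m,0,2)[0],key=cv2.contourArea)
    r=cv2.minAreaRect(c); print(n,"rack",r, onplane(n,cv2.boxPoints(r)+[x0,y0],z)[:,:2])
hsv=cv2.cvtColor(b,cv2.COLOR_BGR2HSV)[185:222,240:278]
m=((hsv[...,1]<70)&(hsv[...,2]<150)).astype(np.uint8)
m=cv2.morphologyEx(m,cv2.MORPH_CLOSE,np.ones((9,9)));c=max(cv2.findContours(m,0,2)[0],key=cv2.contourArea)
r=cv2.minAreaRect(c); p=onplane("top",cv2.boxPoints(r)+[240,185],.012); print("plate",r,p[:,:2],p.mean(0))
E
```

```text
block scene [[ 0.4492  0.0871  0.03  ]
 [ 0.4943  0.0896  0.03  ]
 [ 0.4931 -0.0829  0.03  ]
 [ 0.4475 -0.0883  0.03  ]]
block top [[ 0.5012  0.0929  0.03  ]
 [ 0.4952 -0.0802  0.03  ]
 [ 0.4466 -0.0774  0.03  ]
 [ 0.448   0.0892  0.03  ]]
tall top [[ 0.5039 -0.2773  0.116 ]] [[ 0.5008 -0.2745  0.116 ]]
stub top [[ 0.5262 -0.1976  0.09  ]] [[ 0.5257 -0.195   0.09  ]]
nose [[0.5168 0.251  0.09  ]] [[0.5174 0.2535 0.09  ]]
top rack ((26.235294342041016, 21.558822631835938), (38.07809066772461, 19.402849197387695), 14.03624439239502) [[ 0.4902 -0.1416]
 [ 0.5747 -0.1641]
 [ 0.5315 -0.3271]
 [ 0.4477 -0.3033]]
scene rack ((27.056808471679688, 36.47471618652344), (57.19511795043945, 29.756093978881836), 77.31961059570312) [[ 0.4892 -0.1471]
 [ 0.5886 -0.1597]
 [ 0.5087 -0.3797]
 [ 0.4228 -0.3654]]
plate ((18.0, 18.0), (22.0, 24.0), 90.0) [[0.5679 0.3108]
 [0.5669 0.2001]
 [0.4653 0.1982]
 [0.4661 0.3078]] [0.5165 0.2542 0.012 ]
```

Run:
```python
from h import *
np.set_printoptions(precision=4,suppress=True)
for p,y in (([.502,-.276,.27],73),([.517,.2525,.30],90),([.472,.002,.2],90)): print(robot.ik(p,[180,0,y]))
O=[180,0,73]
robot.move_pose([.502,-.276,.25],O); print(robot.observe()["time"])
print(robot.line_to([.502,-.276,.151],guard=8)); print(robot.observe()["time"])
robot.set_gripper(0.02); o=robot.observe(); print(o["time"],o["gripper_width"],o["gripper_force"],o["tool_pos"],o["ft_force"])
print(robot.line_to([.502,-.276,.27],vel=.12)); robot.pause(.2); o=robot.observe(); print(o["time"],o["gripper_width"],o["tool_pos"],o["ft_force"],o["torque"])
robot.move_pose([.517,.2525,.27],[180,0,90]); o=robot.observe(); print(o["time"],o["tool_pos"],o["tcp_rot"],o["ft_force"])
a=robot.grab_frame("scene"); b=robot.grab_frame("top")
cv2.imwrite("pics/s2.png",a);cv2.imwrite("pics/t2.png",b)
x=cv2.resize(a[100:230,240:340],None,fx=4.6,fy=4.6,interpolation=2); y=cv2.resize(b[150:240,220:300],None,fx=4,fy=4,interpolation=2)
c=np.zeros((600,800,3),np.uint8); c[:598,:460]=x[:598]; c[:360,470:790]=y; cv2.imwrite("pics/c2.png",c)
```

```text
[-41.8772   0.9656  -3.132   85.9024   0.      65.1228]
[ 13.0132   1.5956   0.6211  89.0255   0.     103.0132]
[-15.6938 -16.5869 -26.5024  80.0844   0.      74.3062]
1.8583
False
2.6667
3.1833 0.034682652381214554 59.60308134555817 [ 0.5024 -0.2763  0.1519] [0.516  0.2435 5.9474]
False
4.525 0.034810957016469204 [ 0.5018 -0.2758  0.2693] [-0.0691 -0.3704 -2.4563] [0.0011 0.0203 0.0162]
6.4333 [0.5174 0.2517 0.27  ] [179.9966   0.0145  89.9287] [-0.5996  0.1434 -2.7263]
```

View pics/c2.png

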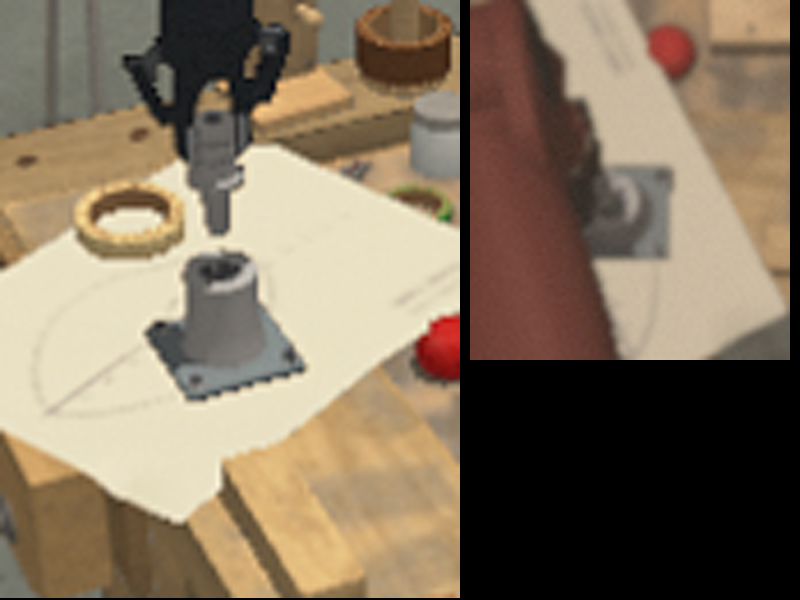

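Run:
```python
from h import *
np.set_printoptions(precision=4,suppress=True)
S=lambda c:uncrop(c,240,100,4.6)
print("nose",onplane("scene",S([(221,271)]),.09))
print("pred nose px crop",(proj("scene",[[.517,.2525,.09]])-[240,100]+.5)*4.6)
print("pred tip centre, flange",(proj("scene",[[.5174,.2517,.129],[.5174,.2517,.179],[.5174,.2517,.235]])-[240,100]+.5)*4.6)
print("plate",onplane("scene",S([(147,328),(193,387),(303,362)]),.012))
a=cv2.imread("pics/s2.png")
g=cv2.cvtColor(a,cv2.COLOR_BGR2GRAY)
for r in range(140,152): print(r,g[r,278:298])
```

```text
nose [[0.5172 0.2516 0.09  ]]
pred nose px crop [[220.8935 270.9828]]
pred tip centre, flange [[219.5705 232.0212]
 [216.7659 179.8385]
 [213.5125 118.9443]]
plate [[0.4655 0.3054 0.012 ]
 [0.4713 0.2096 0.012 ]
 [0.5688 0.2025 0.012 ]]
140 [225 228 200 125  92  97  95  96 105 151 166 154 128 113 157 218 226 224
 224 224]
141 [221 225 229 197 172 125  94  99 111 103  99  95 150 180 222 227 224 224
 224 223]
142 [214 226 226 228 235 160  92  96 101 100  98  88 210 232 227 225 224 224
 224 224]
143 [210 212 222 226 231 162  95  94  98  99  94  84 208 228 225 223 226 224
 224 224]
144 [196 190 217 227 228 200 126  92  97  97  94  83 209 229 224 224 224 225
 224 224]
145 [178 187 220 226 227 233 156  91  97  98  95  83 209 228 225 225 224 225
 225 224]
146 [177 177 218 226 226 232 156  90  97  96  93  83 209 228 225 223 224 225
 225 225]
147 [183 171 213 225 226 230 157  91  97  97  93  81 209 228 225 225 226 223
 223 223]
148 [178 143 208 227 225 230 160  94  93  96  91  84 209 228 224 224 224 224
 224 224]
149 [172 138 209 227 225 228 203 125  93  96  89  89 208 227 224 225 223 225
 223 225]
150 [143 123 207 227 224 226 232 153  90  90  88 158 219 226 225 223 224 224
 223 224]
151 [128 123 209 226 224 225 227 197 175 175 176 221 227 224 224 224 224 224
 224 224]
```

Run:
```python
from h import *
np.set_printoptions(precision=4,suppress=True)
def st(g=None):
    o=robot.observe(); print(g,round(o["time"],2),o["tool_pos"],o["ft_force"],o["torque"],round(o["gripper_width"],4))
g=robot.line_to([.5175,.252,.205],vel=.06,guard=5); st(g)
if not g:
    for z in (.198,.194,.191,.189,.187):
        g=robot.line_to([.5175,.252,z],vel=.02,guard=12); st(g)
        if g: break
```

```text
False 7.77 [0.5175 0.2522 0.2051] [ 2.1433  3.6958 -3.9806] [ 0.9462 -0.336  -0.0183] 0.0346
False 8.27 [0.5177 0.2523 0.1981] [ 1.9184  5.1232 -0.6494] [ 1.3557 -0.4008  0.0016] 0.035
False 8.62 [0.5179 0.2524 0.1942] [ 2.0009  5.9424 -0.6872] [ 1.5798 -0.5002 -0.0294] 0.0346
False 8.92 [0.518  0.2526 0.1914] [1.8914 6.5174 0.6719] [ 1.6968 -0.4951 -0.0255] 0.0346
False 9.17 [0.5181 0.2527 0.1897] [1.695  7.4391 1.4598] [ 1.8054 -0.3931  0.0357] 0.0347
False 9.42 [0.5181 0.2528 0.1879] [1.4144 7.6459 2.4332] [ 1.8703 -0.2684 -0.011 ] 0.0345
```

Run:
```python
from h import *
np.set_printoptions(precision=4,suppress=True)
for y in (.2535,.2545,.2555):
    robot.line_to([.5183,y,.188],vel=.02); o=robot.observe(); print(round(o["time"],2),o["tool_pos"],o["ft_force"],o["torque"])
    if o["ft_force"][1]<1.5: break
a=robot.grab_frame("scene");cv2.imwrite("pics/s3.png",a)
cv2.imwrite("pics/c3.png",cv2.resize(a[110:210,240:340],None,fx=6,fy=6,interpolation=2))
```

```text
9.67 [0.5183 0.2537 0.1881] [1.9024 5.1675 0.678 ] [ 1.2242 -0.1008  0.0285]
9.92 [0.5183 0.2542 0.188 ] [1.2991 1.662  1.145 ] [ 0.3714 -0.1071  0.0458]
10.17 [0.5183 0.255  0.1879] [-0.1325 -2.2218  1.182 ] [-0.5264 -0.1818  0.0086]
```

View pics/c3.png

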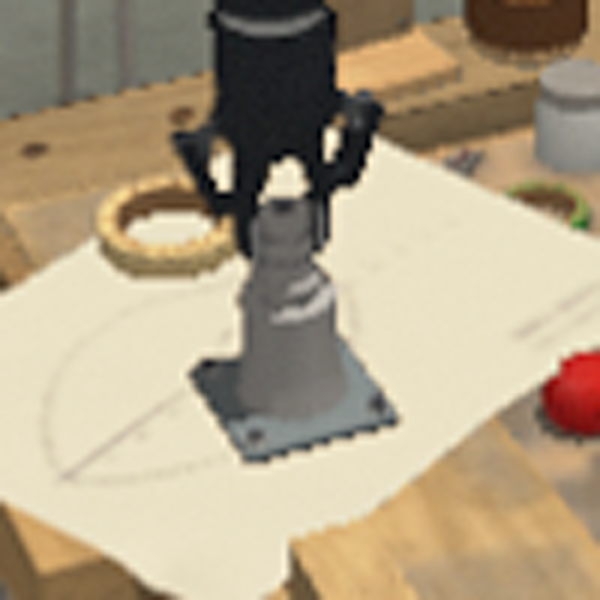

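Run:
```python
from h import *
np.set_printoptions(precision=4,suppress=True)
def st(g=None):
    o=robot.observe(); print(g,round(o["time"],2),o["tool_pos"],o["ft_force"],o["torque"],round(o["gripper_width"],4))
robot.line_to([.5183,.2546,.188],vel=.02)
g=robot.line_to([.5183,.2546,.1858],vel=.02,guard=15); robot.pause(.2); st(g)
robot.set_gripper(.085); st()
robot.line_to([.5183,.2546,.29],vel=.15); st()
robot.move_pose([.472,.002,.20],[180,0,90]); st()
a=robot.grab_frame("scene"); b=robot.grab_frame("top");cv2.imwrite("pics/s4.png",a);cv2.imwrite("pics/t4.png",b)
c=np.zeros((600,800,3),np.uint8); c[:,:480]=cv2.resize(a[125:205,255:319],None,fx=7.5,fy=7.5,interpolation=2)
c[:360,480:]=cv2.resize(b[180:225,240:280],(320,360),interpolation=2); cv2.imwrite("pics/c4.png",c)
```

```text
False 10.93 [0.5184 0.2547 0.1861] [0.2453 0.5799 4.6046] [0.1831 0.0186 0.0019] 0.0348
None 11.47 [0.5182 0.2546 0.1857] [-1.0212 -0.6016  0.0162] [-0.0303  0.0074  0.0612] 0.0849
None 12.32 [0.518  0.2545 0.2889] [1.1261 0.2421 0.0472] [ 0.0432  0.0023 -0.0192] 0.0851
None 13.38 [0.4724 0.0025 0.2004] [-0.4264  0.7306  0.4089] [-0.0233 -0.029  -0.0377] 0.0847
```

View pics/c4.png

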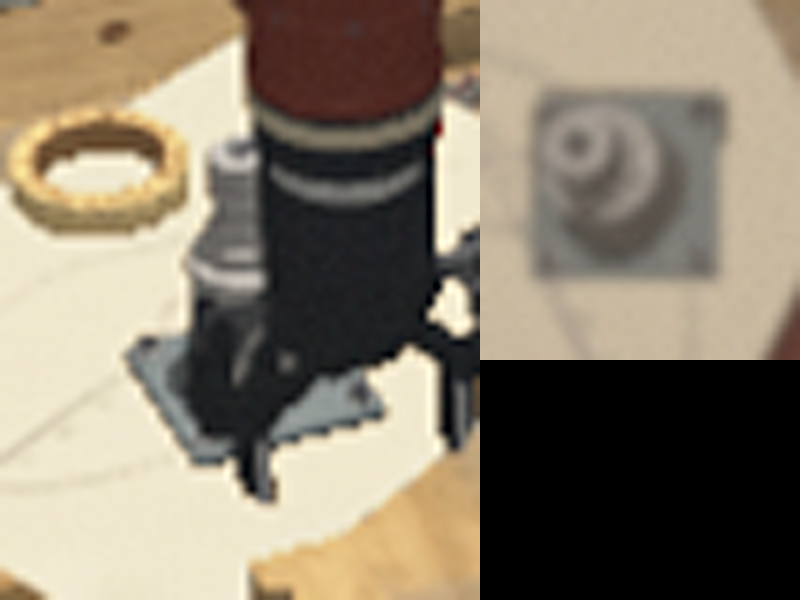

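The chuck stands upright in the socket with the flange just clear of the face. Next is the block.

Run:
```python
from h import *
np.set_printoptions(precision=4,suppress=True)
def st(g=None):
    o=robot.observe(); print(g,round(o["time"],2),o["tool_pos"],o["ft_force"],o["torque"],round(o["gripper_width"],4))
O=[180,0,89.5]
g=robot.line_to([.472,.003,.0775],vel=.1,rotation=O,guard=6); st(g)
if not g:
    robot.set_gripper(.035); st()
    robot.line_to([.472,.003,.27],vel=.15); st()
    robot.move_pose([.5183,.2546,.27],[180,0,90]); robot.pause(.2); st()
    a=robot.grab_frame("scene");cv2.imwrite("pics/s5.png",a)
    cv2.imwrite("pics/c5.png",cv2.resize(a[90:210,230:350],None,fx=5,fy=5,interpolation=2))
```

```text
False 14.85 [0.4725 0.0029 0.0782] [-0.1507  0.2466 -0.2111] [-0.0308 -0.0864 -0.0221] 0.0849
None 15.26 [0.4725 0.0029 0.0782] [0.2895 0.2733 5.5207] [ 0.0153  0.1526 -0.0183] 0.0509
None 16.69 [0.4716 0.0031 0.269 ] [ 0.1984  0.439  -1.8682] [ 0.0723 -0.0059  0.0113] 0.0506
None 17.89 [0.5187 0.2533 0.2702] [ 0.4629  0.1497 -1.8683] [ 0.0115  0.026  -0.0317] 0.0506
```

View pics/c5.png

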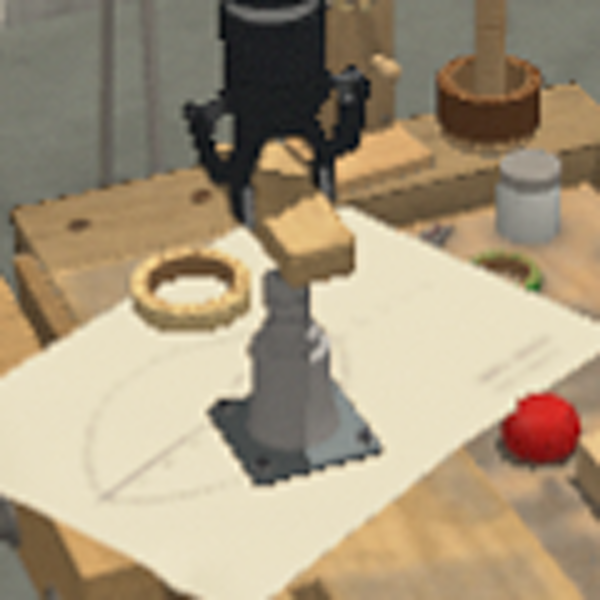

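Run:
```python
from h import *
np.set_printoptions(precision=4,suppress=True)
def st(g=None):
    o=robot.observe(); print(g,round(o["time"],2),o["tool_pos"],o["ft_force"],o["torque"],round(o["gripper_width"],4)); return o
X,Y=.5183,.2546
robot.line_to([X,Y,.242],vel=.08)
g=robot.line_to([X,Y,.215],vel=.02,guard=5); o=st(g)
robot.line_to([X,Y,.242],vel=.06); st()
```

```text
True 19.23 [0.5183 0.2546 0.2273] [1.6459 0.4688 2.5249] [ 0.0693 -0.3089 -0.0262] 0.0509
None 19.63 [0.5185 0.2546 0.2424] [ 0.6476  0.0499 -2.2047] [-0.0149 -0.0156  0.0156] 0.0508
```

Contact puts the chuck top at about 0.149 m, so the flange is about 3.3 mm clear. Now the taps.

Run:
```python
from h import *
np.set_printoptions(precision=4,suppress=True)
X,Y=.5183,.2546
for z in (.2258,.2244,.2232,.222):
    g=robot.line_to([X,Y,z],vel=.03,guard=22); o=robot.observe(); 
    print(g,z,round(o["time"],2),o["tool_pos"],o["ft_force"],o["torque"])
    robot.line_to([X,Y,.240],vel=.06)
    if g: break
print(robot.observe()["gripper_width"])
```

```text
False 0.2258 20.32 [0.5183 0.2546 0.2258] [-0.7228  0.1337  2.2339] [-0.009   0.259   0.0078]
False 0.2244 21.38 [0.5182 0.2546 0.2245] [-1.9173  0.2279  2.6327] [-0.0672  0.3865 -0.0108]
True 0.2232 22.32 [0.518  0.2546 0.2242] [-2.0696 -0.5383  4.2232] [-0.1096  0.2438 -0.0273]
0.05058911984248488
```

Run:
```python
from h import *
np.set_printoptions(precision=4,suppress=True)
X,Y=.5183,.2546
for v,G in ((.02,5),(.02,25)):
    g=robot.line_to([X,Y,.221],vel=v,guard=G); o=robot.observe(); 
    print(g,round(o["time"],2),o["tool_pos"],o["ft_force"],o["torque"])
    robot.line_to([X,Y,.240],vel=.06)
robot.line_to([X,Y,.28],vel=.12)
robot.move_pose([.472,.003,.2],[180,0,89.5])
robot.move_pose([.472,-.05,.25],[180,0,89.5]); print(robot.observe()["time"])
a=robot.grab_frame("scene");b=robot.grab_frame("top");cv2.imwrite("pics/s6.png",a);cv2.imwrite("pics/t6.png",b)
c=np.zeros((600,800,3),np.uint8); c[:,:480]=cv2.resize(a[125:205,255:319],None,fx=7.5,fy=7.5,interpolation=2)
c[:360,480:]=cv2.resize(b[180:225,240:280],(320,360),interpolation=2); cv2.imwrite("pics/c6.png",c)
```

```text
True 23.49 [0.5182 0.2546 0.2243] [0.6021 0.2504 4.6763] [-0.0127 -0.0011  0.0119]
True 24.75 [0.5181 0.2546 0.2242] [-1.6897  0.1047  5.064 ] [-0.1109  0.3023 -0.0463]
27.0917
```

View pics/c6.png

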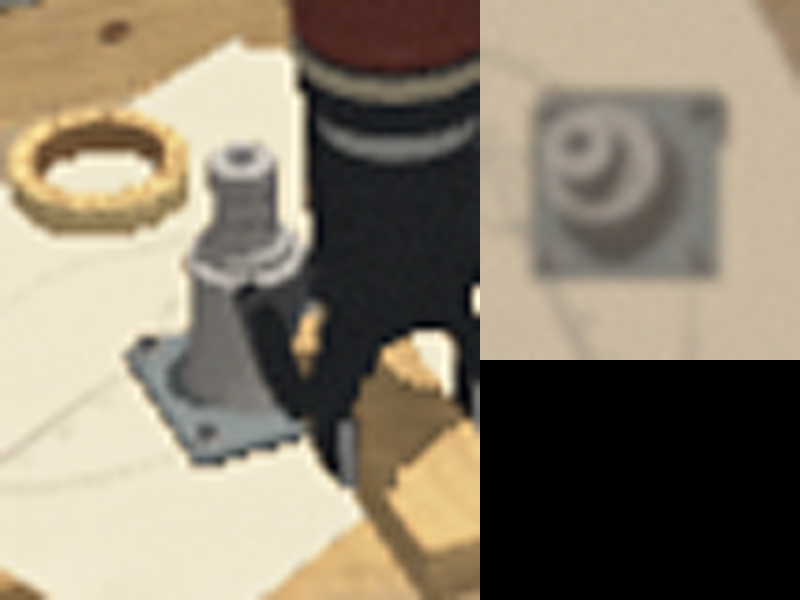

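The flange is flush on the nose, and the dead stop at top height 0.146 m equals 90 + 56 mm, so the chuck is seated. Now I'll lay the block down.

Run:
```python
from h import *
np.set_printoptions(precision=4,suppress=True)
def st(g=None):
    o=robot.observe(); print(g,round(o["time"],2),o["tool_pos"],o["ft_force"],o["torque"],round(o["gripper_width"],4))
robot.move_pose([.472,.003,.2],[180,0,89.5])
robot.line_to([.472,.003,.09],vel=.1)
g=robot.line_to([.472,.003,.0765],vel=.02,guard=5); st(g)
robot.set_gripper(.085); st()
robot.line_to([.472,.003,.2],vel=.12)
robot.move_pose([.42,-.25,.3],[180,0,70]); robot.pause(.3); st()
a=robot.grab_frame("scene");cv2.imwrite("pics/s7.png",a)
cv2.imwrite("pics/c7.png",cv2.resize(a[120:290,255:405],None,fx=3.5,fy=3.5,interpolation=2))
```

```text
True 29.41 [0.4719 0.003  0.0782] [-0.2853  0.6266  3.7578] [-0.0424  0.0319  0.0069] 0.0509
None 29.85 [0.4712 0.0032 0.0775] [-0.3792  0.7263 -0.8985] [ 0.0466 -0.0092 -0.0213] 0.0853
None 32.39 [ 0.4203 -0.2493  0.2998] [ 0.3888 -0.0973 -0.6439] [ 0.0139 -0.0265  0.0166] 0.0851
```

View pics/c7.png

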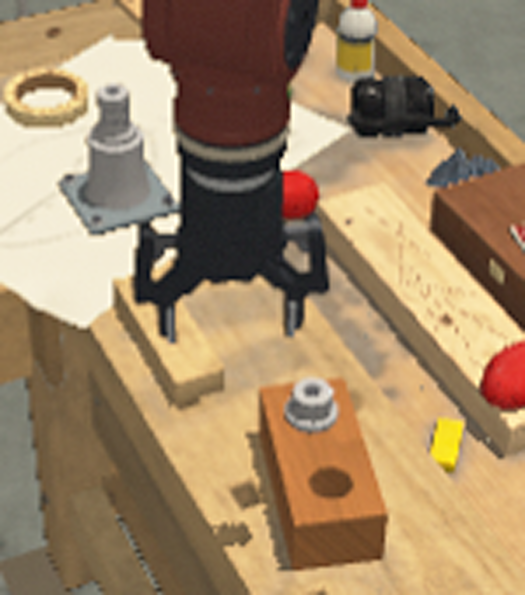

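The picture shows the chuck seated on the spindle at crop (112,140), the block flat on the bench at (170,345), the stub untouched in the rack at (312,400), and the gripper clear of everything.

```bash
python3 -c "
from plant import robot
print(robot.job_done())"
```

```text
the job is handed in; nothing more can be done
None
```

I handed the job in at about 32 s: the taller chuck was pressed in by hand to about 3 mm clear, then tapped home with the block in light, separated taps until it stopped dead at seated height; the block is flat on the bench again and the stub chuck is still in the rack.

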